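Start and close the blue screw cap on a reagent bottle

TASK

The blue cap of the bottle clamped in the yellow holder is sitting high on the start of its fine thread. Turn it backward (anticlockwise seen from above) until it drops a step, pushed lightly down, then turn it forward (clockwise) until it is fully closed against its stop, and let go. Never turn it on forward toward closed while it still sits high, which would cross-thread it, and leave the orange-capped bottle standing where it is.

Things in the scene. Friction and masses are not known exactly. Their poses are not given: they have to be found in the camera images.
- cap_center (a point): Centre of the blue screw cap (40 mm across, 36 tall; x axis along the white line on its top, z up). High, the centre is 122 mm above the table, dropped 116. Below it a 32 mm neck, then the bottle's dark 60 mm shoulder, 90 above the table; bottle fixed in a yellow 94 mm square holder, 44 high. The cap only turns and slides up or down, cannot lift off. One grasp across it at any yaw does the job.
- cap_turn (a joint): Turn of the blue cap, rad, growing forward (clockwise from above). 0: thread start, its white line at the white shoulder mark; 1.0: line at the red mark, the closed stop. Starts at 0.4 to 0.6; backward stop -0.2. It can drop only between -0.2 and about 0.15. Friction 0.06 N m. The fine thread's advance is too small to matter: a dropped cap keeps its height.
- cap_drop (a joint): How far the blue cap has come down, m: 0 sitting high (start), 0.006 dropped into the thread. It weighs 70 g: let go, it falls by itself; held in a gripper it stays up until the gripper goes down 6 mm with it (push lightly, a few N). Dropped and turned forward, it is held down by the thread.
- orange_center (a point): Centre, half-way up, of a similar clear bottle with an orange cap: 60 mm across, 134 mm tall over the cap, loose on the table, without a holder. A bystander, to be left alone.

How it is judged:
On the way:
1. the blue cap has been turned back and has dropped into its thread (value of joint cap_drop above 0.004 m and value of joint cap_turn below 0.3 rad), for 0.05 s.
At the end, for the whole second after the job is handed in: The blue cap is down in its thread (at least 4 of the 6 mm) and turned forward to its stop to within 0.2 rad (cap_turn above 0.8), at rest; the orange-capped bottle stands upright (within 10 degrees) within 30 mm of where it was (value of joint cap_turn above 0.8 rad and value of joint cap_drop above 0.004 m and velocity of joint cap_turn between -0.05 and 0.05 rad/s and distance of orange_center from where it was at the start of the episode below 0.03 m and angle between orange_center's own z axis and vertical below 0.17 rad); the robot touches nothing.
It fails at once if the blue cap is turned forward past 0.8 rad while it still sits high (cross-threaded) (value of joint cap_turn above 0.8 rad and value of joint cap_drop below 0.003 m).
It fails at once if the orange-capped bottle is shifted by more than 30 mm (distance of orange_center from where it was at the start of the episode above 0.03 m).
It also fails if it takes over 35 s, if anything falls off the work surface, if the arm or the gripper's body presses on something with over 40 N, if the wrist force passes 120 N, or if a joint passes its speed limit or range.

ROBOT

A 6-joint arm with a two-finger parallel gripper is mounted at the origin on the work surface. World frame = base frame: x ahead of the robot, y to its left, z up, the work surface at z = 0. Lengths are in m, angles in rad, forces in N, time in s.
With the tool pointing down it reaches from about 0.325 to 0.875 m from the base axis. Payload 4.4 kg.
Tool frame: the origin (TCP) lies between the finger pads; the fingertips stand 11 mm ahead of it and the grasp point (between the pads) lies 8 mm behind it; z points along the fingers, x is the direction in which the jaws open and shut, and the axes are right-handed (so a half turn about z gives the same grasp; the last joint's range is limited). The gripper opens to 85 mm and grips with 20 to 120 N. Pads are 22 mm wide; open, the fingers measure 114 mm over their backs; the gripper's body (76 mm by 85 mm) begins 54 mm behind the grasp point. The pads swing forward as they close: fully open they stand 13 mm farther back than shut.
Start: joints at [-1.442, 0.207, 1.542, -0, 1.393, -0.15], TCP at [0.159, -0.553, 0.242] pointing down, gripper open.
Joint ranges: [-2.73, 2.73], [-0.86, 2.22], [0.23, 2.46], [-1.11, 4.25], [0.08, 2.63], [-2.82, 2.82]. Speed limits (rad/s): [2.79, 2.79, 3.14, 3.14, 3.14, 3.14].

INTERFACE

Orientations are given as a unit quaternion [x, y, z, w].
In Python, from bench import manip gives the robot as it stands.
- The arm moves only by the tool drive_tool, never from a script. Its argument "rows" is a list that holds one entry, the list of rows, each a list of 5 numbers: the finger opening in mm, from 0 to 85.4, then the shift along the tool's x, y, z in mm, then the turn about the tool's z in degrees. In form: [[[jaw, tx, ty, tz, twist], ...]]. A call has 1 to 5 rows; each row shifts and turns the pose as measured when the row begins, along the tool's axes as they then stand; what a row does not reach is not made up. A row lasts 1/10 s, in which the tool goes at most 50 mm and 8.59 degrees, less where a joint would pass 70% of its speed; a pose out of reach is approached as far as the arm can. A call is refused whole if a number of a shift passes 50 or a number of a turn 8.59, either way. A call with a gripper value outside its range is refused whole. The fingers move at their own pace and stop on an object; "newtons" is the grip in N (left out, the last holds). Time passes only in rows, so rows that do not move let the fingers close. It gives the time, the measured TCP pose, the force and the opening at its end, in the units of the state.
- manip.read_state(): the state, without advancing time (a new reading comes with each control period).
- manip.camera(name): name is "scene" or "top" or "wrist"; returns (picture, depth): 420x560x3 uint8, red, green, blue; 420x560 float32, m along the optical axis (not along the pixel's ray), 0 where there is no reading.
- manip.camera_info(name): a dict with "fx", "fy", "cx", "cy" (pixels), "rvec" (rotation vector, rad) and "tvec" (3), from world to camera coordinates, as OpenCV has them. Camera axes: x right, y down, z forward; pixel columns grow to the right and rows downward; lengths in m; the calibration is good to about 2 mm. The wrist camera is an equidistant fisheye: a pixel r from the principal point sees the ray r / f radians off the axis. A picture is of the moment at which its call begins: read the wrist's pose just before it. camera_info takes no time and is no camera call; for the wrist camera it gives the pose at the moment of the call.
- manip.finish_job(): hands the job in, once; it reports no verdict.
The state is a dict: "time_s": time; "qpos": joint angles; "joint_vel": joint speeds; "tau": joint torques, N m; "tool_pos": TCP position; "orientation": TCP orientation; "wrist_force": force on the tool from outside, world axes, zero at the start; "moment": the same for the moment, N m; "grip_width": finger opening in m.
Only numpy, scipy, OpenCV 4.12 (cv2) and the standard library are available. Lean on these libraries where they do the work, as an engineer would, in place of code of your own. Each camera call takes 0.05 s, during which the arm holds its last target.

## Working session

There is one attempt and no reset: what is moved stays moved. The work goes in short steps, Python scripts to look and compute and a tool call to move; the robot and the scene stay as the last step left them, time stands still between calls to the robot, and variables do not carry over. Pictures are saved under pics/ and viewed, and the job is handed in when it is done.

Besides the shell and the picture viewer there is one more tool, called after ">>>" by a JSON object that holds its "method" and its "body", one argument or row to a line. drive_tool: Moves the arm, as the interface text tells. Its arguments: {"type":"object","properties":{"rows":{"type":"array","items":{"type":"array","items":{"type":"array","items":{"type":"number"}}}},"newtons":{"type":"number"}},"required":["rows"]}

```bash
mkdir -p pics
python3 - <<'E'
from bench import manip
import cv2,numpy as np
s=manip.read_state();print(s)
for n in("scene","top"):
    p,d=manip.camera(n);cv2.imwrite(f"pics/{n}0.png",p[:,:,::-1]);np.save(f"pics/{n}0.npy",d);print(n,manip.camera_info(n))
E
```

```text
{'time_s': 0.0, 'qpos': array([-1.44148096e+00,  2.07463797e-01,  1.54299018e+00, -5.86194992e-06,
        1.39348988e+00, -1.50531436e-01]), 'joint_vel': array([ 0.00031341, -0.00015254, -0.00080052, -0.0007176 , -0.00034289,
        0.0003218 ]), 'tau': array([ 6.77950648e-04, -3.83030748e+01, -2.91599321e+01, -1.30630488e-04,
        1.04371711e-02,  4.66468421e-06]), 'tool_pos': array([ 0.1586925 , -0.55189096,  0.24108369]), 'orientation': array([ 0.79881401, -0.60157692, -0.00082447, -0.00083803]), 'wrist_force': array([ 0.44280701, -0.51345498, -0.24298441]), 'moment': array([ 0.04878031, -0.03113098,  0.06019874]), 'grip_width': 0.085515442206812}
scene {'fx': 526.7890965969673, 'fy': 526.7890965969673, 'cx': 279.24075117295746, 'cy': 223.62151539907632, 'rvec': array([ 1.15028459,  2.35164278, -1.02765981]), 'tvec': array([ 0.31925151, -0.20156267,  1.33894114])}
top {'fx': 406.44820309080586, 'fy': 406.44820309080586, 'cx': 273.8369981988529, 'cy': 218.5857132117767, 'rvec': array([ 2.16739427, -2.21916098,  0.11694577]), 'tvec': array([0.02465864, 0.55407343, 0.8424643 ])}
```

View pics/scene0.png

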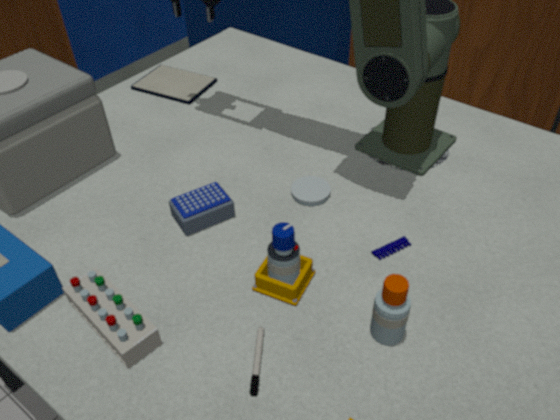

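View pics/top0.png

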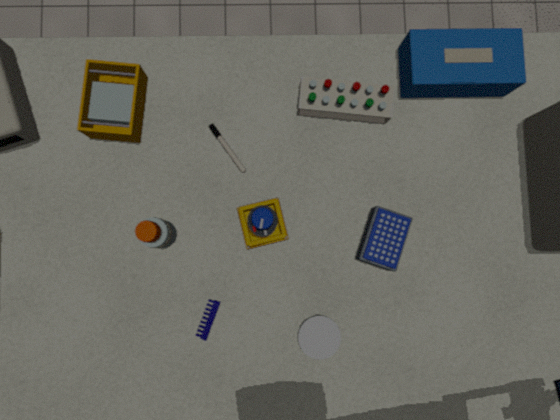

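Scene view: the blue cap is at about (283,237) in its yellow holder, and the orange-capped bottle at about (390,310). In the top view they are at (263,221) and (148,231), and the arm is clear of both. Next I'll locate them and read the white line and the marks.

```bash
cat > h.py <<'E'
import cv2,numpy as np
from bench import manip
def ray(n,u,v,z,info=None):
    i=info or manip.camera_info(n);R=cv2.Rodrigues(i['rvec'])[0];t=i['tvec']
    x=(u-i['cx'])/i['fx'];y=(v-i['cy'])/i['fy']
    if n=='wrist':
        th=np.hypot(x,y);s=np.sin(th)/max(th,1e-9);d=np.array([x*s,y*s,np.cos(th)])
    else:d=np.array([x,y,1.])
    o=-R.T@t;w=R.T@d
    return o+w*(z-o[2])/w[2]
def blob(m):
    c=cv2.findContours(m,cv2.RETR_EXTERNAL,cv2.CHAIN_APPROX_NONE)[0]
    return sorted(c,key=cv2.contourArea,reverse=True)
def px(n,p,i=None):
    i=i or manip.camera_info(n);K=np.array([[i['fx'],0,i['cx']],[0,i['fy'],i['cy']],[0,0,1]])
    return cv2.projectPoints(np.array(p,float).reshape(-1,1,3),i['rvec'],i['tvec'],K,None)[0].reshape(-1,2)
E
python3 - <<'E'
from h import *
p=cv2.imread("pics/top0.png")
print("approx cap",ray('top',263,219,.14),"orange",ray('top',148,231,.134))
y=cv2.inRange(cv2.cvtColor(p,cv2.COLOR_BGR2HSV),(18,120,90),(35,255,255));y[:,:200]=0
c=blob(y)[0];r=cv2.minAreaRect(c);print(r);print([ray('top',*q,.044).round(4) for q in cv2.boxPoints(r)],ray('top',*r[0],.044))
a=cv2.resize(p[190:255,230:300],None,fx=8,fy=8,interpolation=cv2.INTER_CUBIC);cv2.imwrite("pics/z0.png",a)
s=cv2.imread("pics/scene0.png");cv2.imwrite("pics/z1.png",cv2.resize(s[210:310,240:330],None,fx=6,fy=6,interpolation=cv2.INTER_CUBIC))
E
```

```text
approx cap [0.54478351 0.03475344 0.14      ] orange [0.52798238 0.245624   0.134     ]
((262.0882568359375, 222.85299682617188), (42.928802490234375, 42.928802490234375), 75.96376037597656)
[array([0.5781, 0.0899, 0.044 ]), array([0.598, 0.003, 0.044]), array([ 0.5109, -0.0163,  0.044 ]), array([0.4915, 0.07  , 0.044 ])] [0.54443481 0.03671589 0.044     ]
```

View pics/z0.png

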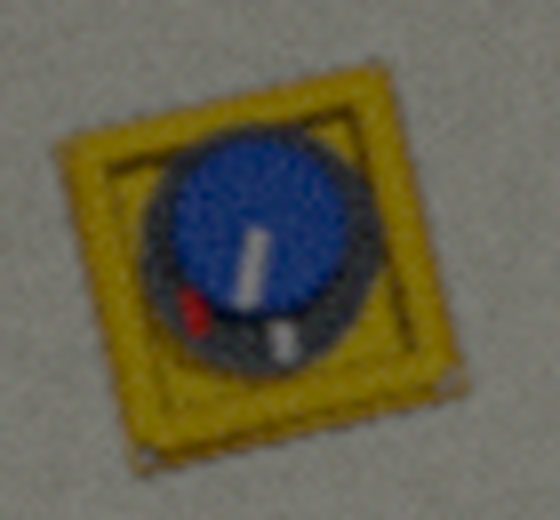

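View pics/z1.png

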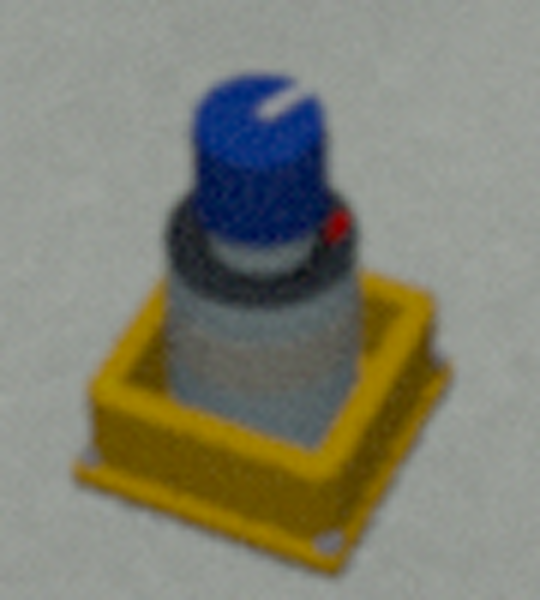

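Run:
```python
from h import *
p=cv2.imread("pics/top0.png");h=cv2.cvtColor(p,cv2.COLOR_BGR2HSV)
# cap: line & marks, from zoom pixels /8 + offset
f=lambda x,y:(x/8+230-.44,y/8+190-.44)
print('top disc centre',ray('top',*f(261,220),.14))
C=ray('top',*f(261,220),.14)
for n,a,z in (('line out',(244,302),.14),('line in',(260,232),.14),('red',(195,313),.09),('white',(286,342),.09)):
    q=ray('top',*f(*a),z);
    for c in (C,np.array([.5444,.0367,0])): print(n,q.round(4),np.degrees(np.arctan2(*(q-c)[[1,0]])).round(1))
# scene check
s=cv2.imread("pics/scene0.png");
print('scene top centre',ray('scene',240+260/6,210+118/6,.14))
st=manip.read_state();print(st['tool_pos'])
```

```text
top disc centre [0.54838561 0.03616699 0.14      ]
line out [0.5297 0.0405 0.14  ] 167.1
line out [0.5297 0.0405 0.14  ] 165.6
line in [0.5456 0.0365 0.14  ] 174.0
line in [0.5456 0.0365 0.14  ] -11.1
red [0.5302 0.0528 0.09  ] 137.6
red [0.5302 0.0528 0.09  ] 131.4
white [0.5226 0.0308 0.09  ] -168.2
white [0.5226 0.0308 0.09  ] -164.8
scene top centre [0.54514708 0.03718594 0.14      ]
[ 0.15867852 -0.55195459  0.24118256]
```

>>> {"method": "drive_tool", "body": {
  "rows": [
    [[85, -30, -35, 0, 0], [85, -30, -35, 0, 0], [85, -30, -35, 0, 0], [85, -30, -35, 0, 0], [85, -30, -35, 0, 0]]
  ]
}}

```text
time_s: 0.6
tool_pos: [0.2857, -0.3571, 0.238]
orientation: [0.795, -0.606, -0.002, -0.001]
wrist_force: [1.3, -0.3, -0.6]
grip_width: 0.0847
```

>>> {"method": "drive_tool", "body": {
  "rows": [
    [[85, -30, -35, 0, 0], [85, -30, -35, 0, 0], [85, -30, -35, 0, 0], [85, -30, -35, 0, 0], [85, -30, -35, 0, 0]]
  ]
}}

```text
time_s: 1.1
tool_pos: [0.4171, -0.1564, 0.2372]
orientation: [0.795, -0.607, -0.003, -0.002]
wrist_force: [0.3, -0.8, 0.4]
grip_width: 0.085
```

```bash
cat >> h.py <<'E'
from scipy.spatial.transform import Rotation as Ro
def go(c=(.546,.0365),z=None):
    s=manip.read_state();R=Ro.from_quat(s['orientation']).as_matrix();t=np.array([*c,s['tool_pos'][2] if z is None else z])
    print('t',s['time_s'],'pos',s['tool_pos'].round(4),'tool delta mm',(R.T@(t-s['tool_pos'])*1000).round(1),'yaw',np.degrees(np.arctan2(R[1,0],R[0,0])).round(1),'q6',s['qpos'][5].round(3),'w',s['grip_width'].round(4),'F',s['wrist_force'].round(1),'M',s['moment'].round(2),'tilt z',R[:,2].round(3))
E
python3 -c "
from h import *
go()"
```

```text
Traceback (most recent call last):
  File "h.py", line 20, in go
    print('t',s['time_s'],'pos',s['tool_pos'].round(4),'tool delta mm',(R.T@(t-s['tool_pos'])*1000).round(1),'yaw',np.degrees(np.arctan2(R[1,0],R[0,0])).round(1),'q6',s['qpos'][5].round(3),'w',s['grip_width'].round(4),'F',s['wrist_force'].round(1),'M',s['moment'].round(2),'tilt z',R[:,2].round(3))
                                                                                                                                                                                                 ^^^^^^^^^^^^^^^^^^^^^
AttributeError: 'float' object has no attribute 'round'
```

>>> {"method": "drive_tool", "body": {
  "rows": [
    [[85, -30, -35, 0, 0], [85, -30, -35, 0, 0], [85, -30, -35, 0, 0], [85, -30, -35, 0, 0], [85, -12, -14, 0, 0]]
  ]
}}

```text
time_s: 1.6
tool_pos: [0.5339, 0.0229, 0.2364]
orientation: [0.796, -0.605, -0.004, -0.002]
wrist_force: [0.3, -0.7, 0.2]
grip_width: 0.0851
```

```bash
sed -i "s/s\['grip_width'\].round(4)/s['grip_width']/" h.py
python3 -c "
from h import *
go()"
```

```text
t 1.6 pos [0.5339 0.0229 0.2364] tool delta mm [ -9.8 -15.3   0.1] yaw -74.5 q6 1.176 w 0.08509262751949713 F [ 0.3 -0.7  0.2] M [ 0.05 -0.02 -0.03] tilt z [-0.004  0.007 -1.   ]
```

>>> {"method": "drive_tool", "body": {
  "rows": [
    [[85, -10, -15, 0, 0], [85, 0, 0, 0, 0]]
  ]
}}

```text
time_s: 1.8
tool_pos: [0.5464, 0.0405, 0.235]
orientation: [0.798, -0.603, -0.005, -0.001]
wrist_force: [0.8, -0.3, 0.1]
grip_width: 0.0848
```

Run:
```python
from h import *
go();i=manip.camera_info('wrist');p,d=manip.camera('wrist');p=p[:,:,::-1].copy();cv2.imwrite('pics/w0.png',p);print(i)
h=cv2.cvtColor(p,cv2.COLOR_BGR2HSV)
m=cv2.inRange(h,(105,120,50),(130,255,255))
for c in blob(m)[:3]:
    (x,y),r=cv2.minEnclosingCircle(c);print(x,y,r,cv2.contourArea(c),ray('wrist',x,y,.14,i))
go()
```

```text
t 1.8 pos [0.5464 0.0405 0.235 ] tool delta mm [ 3.8  1.4 -0. ] yaw -74.2 q6 1.205 w 0.08478193092947499 F [ 0.8 -0.3  0.1] M [ 0.    0.03 -0.  ] tilt z [-0.006  0.008 -1.   ]
{'fx': 325.19226210127806, 'fy': 325.19226210127806, 'cx': 284.1592355001822, 'cy': 208.15623872411356, 'rvec': array([-2.30302654,  1.73948603,  0.28399138]), 'tvec': array([-0.10704067,  0.47345092,  0.53740337])}
471.7938537597656 269.10821533203125 46.415287017822266 3231.5 [ 0.5426965  -0.13274711  0.14      ]
292.0146179199219 214.7531280517578 26.044553756713867 1742.0 [0.54827744 0.03632061 0.14      ]
171.0 270.0 1.000100016593933 1.0 [0.47417846 0.11859449 0.14      ]
t 1.85 pos [0.5455 0.0396 0.2348] tool delta mm [ 3.1  0.4 -0. ] yaw -74.2 q6 1.205 w 0.08478388327469785 F [-1.2 -0.1 -0.3] M [-0.    0.03 -0.04] tilt z [-0.007  0.007 -1.   ]
```

View pics/w0.png

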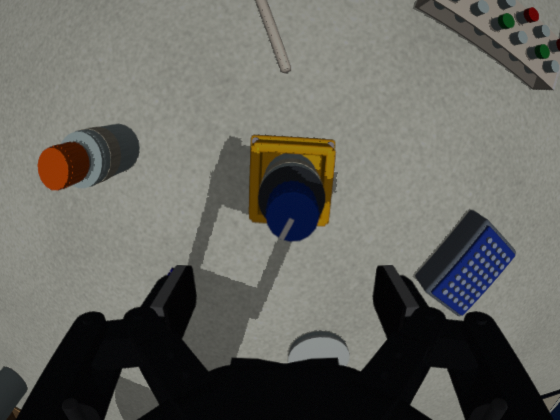

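>>> {"method": "drive_tool", "body": {
  "rows": [
    [[85, 4, 0, 20, 0], [85, 1, 0, 25, 0], [85, 0, 0, 25, 0], [85, 0, 0, 20, 0], [85, 0, 0, 10, 0]]
  ]
}}

```text
time_s: 2.35
tool_pos: [0.5449, 0.0308, 0.1334]
orientation: [0.796, -0.605, -0.003, -0.0]
wrist_force: [-0.5, -0.2, 0.2]
grip_width: 0.0851
```

```bash
python3 -c "
from h import *
go((.547,.0365),.117)"
```

```text
t 2.35 pos [0.5449 0.0308 0.1334] tool delta mm [-4.8 -3.7 16.4] yaw -74.4 q6 1.193 w 0.08506738702383586 F [-0.5 -0.2  0.2] M [ 0.    0.04 -0.02] tilt z [-0.005  0.005 -1.   ]
```

>>> {"method": "drive_tool", "body": {
  "rows": [
    [[85, -4, -3, 10, 0], [85, -1, -1, 7, 0], [85, 0, 0, 0, 0]]
  ]
}}

```text
time_s: 2.65
tool_pos: [0.5459, 0.0356, 0.1144]
orientation: [0.796, -0.606, -0.004, 0.001]
wrist_force: [-0.0, -0.9, -0.0]
grip_width: 0.0847
```

```bash
python3 -c "
from h import *
go((.547,.0365),.117)"
```

```text
t 2.65 pos [0.5459 0.0356 0.1144] tool delta mm [-0.6 -1.3 -2.6] yaw -74.6 q6 1.205 w 0.08467871630778914 F [-0.  -0.9 -0. ] M [-0.04 -0.02  0.01] tilt z [-0.008  0.004 -1.   ]
```

Centred to about 1 mm. Now close with a moderate grip.

>>> {"method": "drive_tool", "body": {
  "newtons": 40,
  "rows": [
    [[30, 0, -1, -2, 0], [30, 0, 0, 0, 0], [30, 0, 0, 0, 0], [30, 0, 0, 0, 0], [30, 0, 0, 0, 0]]
  ]
}}

```text
time_s: 3.15
tool_pos: [0.5489, 0.036, 0.1196]
orientation: [0.796, -0.605, -0.002, -0.001]
wrist_force: [-1.1, 0.0, -0.1]
grip_width: 0.039
```

```bash
python3 -c "
from h import *
go((.547,.0365),.117)"
```

```text
t 3.15 pos [0.5489 0.036  0.1196] tool delta mm [-1.   1.7  2.6] yaw -74.5 q6 1.205 w 0.03897895923317983 F [-1.1  0.  -0.1] M [-0.1   0.01  0.01] tilt z [-0.003  0.004 -1.   ]
```

>>> {"method": "drive_tool", "body": {
  "rows": [
    [[30, 0, 0, 0, -8], [30, 0, 0, 0, -8], [30, 0, 0, 0, -8]]
  ]
}}

```text
time_s: 3.45
tool_pos: [0.5483, 0.0372, 0.1195]
orientation: [0.907, -0.42, -0.003, -0.002]
wrist_force: [-0.6, 1.7, -1.7]
grip_width: 0.0389
```

```bash
python3 -c "
from h import *
go((.547,.0365),.117)"
```

```text
t 3.45 pos [0.5483 0.0372 0.1195] tool delta mm [-0.3  1.4  2.5] yaw -49.7 q6 0.772 w 0.03891617739059887 F [-0.6  1.7 -1.7] M [ 0.11  0.1  -0.08] tilt z [-0.004  0.006 -1.   ]
```

>>> {"method": "drive_tool", "body": {
  "rows": [
    [[30, 0, 0, 0, -4], [30, 0, 0, 2, 0], [30, 0, 0, 2, 0]]
  ]
}}

```text
time_s: 3.75
tool_pos: [0.5481, 0.0374, 0.1153]
orientation: [0.922, -0.387, -0.003, -0.002]
wrist_force: [0.0, 0.0, -0.6]
grip_width: 0.0391
```

Run:
```python
from h import *
go((.547,.0365),.1135)
i=manip.camera_info('wrist');p,d=manip.camera('wrist');cv2.imwrite('pics/w1.png',p[:,:,::-1])
p,d=manip.camera('scene');cv2.imwrite('pics/s1.png',cv2.resize(p[200:320,220:350,::-1],None,fx=5,fy=5,interpolation=cv2.INTER_CUBIC))
go((.547,.0365),.1135)
```

```text
t 3.75 pos [0.5481 0.0374 0.1153] tool delta mm [-0.2  1.4  1.8] yaw -45.5 q6 0.699 w 0.039074199013518 F [ 0.   0.  -0.6] M [-0.14  0.02  0.06] tilt z [-0.004  0.006 -1.   ]
t 3.85 pos [0.5482 0.0374 0.1151] tool delta mm [-0.2  1.5  1.6] yaw -45.5 q6 0.699 w 0.038902481753188625 F [-0.8  0.5 -1.5] M [-0.04 -0.13  0.05] tilt z [-0.004  0.006 -1.   ]
```

View pics/w1.png

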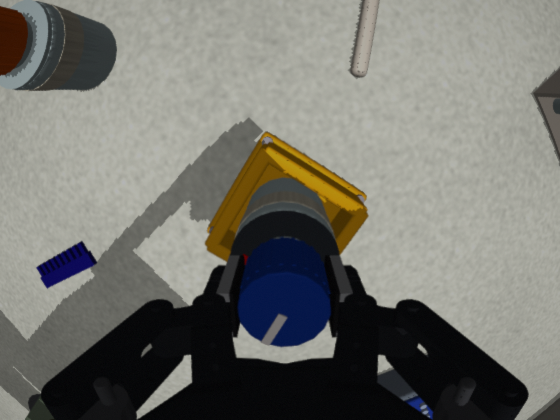

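View pics/s1.png

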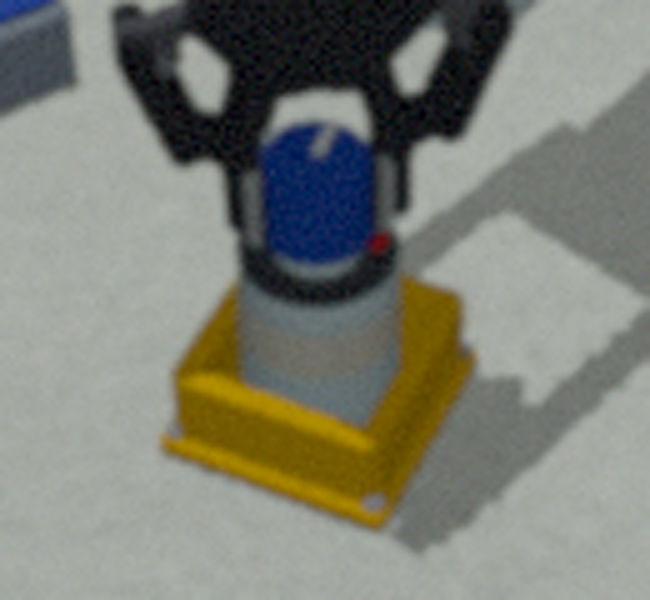

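The wrist view shows the cap held between both pads, its line running (285,318)→(265,343). The scene view shows the cap lower on its neck, with the red mark to the right of it. The tool has come down about 4 mm with no resistance, so I'll push on until it bottoms.

>>> {"method": "drive_tool", "body": {
  "rows": [
    [[30, 0, 0, 2, 0], [30, 0, 0, 2, 0]]
  ]
}}

```text
time_s: 4.05
tool_pos: [0.5483, 0.0374, 0.113]
orientation: [0.922, -0.387, -0.003, -0.002]
wrist_force: [-8.1, 0.6, 19.3]
grip_width: 0.039
```

Run:
```python
from h import *
go((.547,.0365),.1135)
i=manip.camera_info('wrist')
a=ray('wrist',285,318,.136,i);b=ray('wrist',265,343,.136,i);print(np.degrees(np.arctan2(*(b-a)[[1,0]])))
```

```text
t 4.05 pos [0.5483 0.0374 0.113 ] tool delta mm [-0.3  1.6 -0.5] yaw -45.6 q6 0.7 w 0.03901647941333998 F [-8.1  0.6 19.3] M [0.03 1.4  0.05] tilt z [-0.004  0.006 -1.   ]
-167.21609241882234
```

Bottomed: the tool went down 6.5 mm and the push rose to 19 N. The line reads 193°, which is at the white mark (turn ≈ 0). Now ease off and turn forward.

>>> {"method": "drive_tool", "body": {
  "rows": [
    [[30, 0, 0, -0.4, 0], [30, 0, 0, 0, 8], [30, 0, 0, 0, 8], [30, 0, 0, 0, 8]]
  ]
}}

```text
time_s: 4.45
tool_pos: [0.5489, 0.0363, 0.1143]
orientation: [0.817, -0.577, -0.002, -0.001]
wrist_force: [-0.6, -1.9, -0.3]
grip_width: 0.039
```

```bash
python3 -c "
from h import *
go((.547,.0365),.113)"
```

```text
t 4.45 pos [0.5489 0.0363 0.1143] tool delta mm [-0.8  1.7  1.3] yaw -70.5 q6 1.136 w 0.03900139488316367 F [-0.6 -1.9 -0.3] M [-0.23 -0.03  0.11] tilt z [-0.003  0.003 -1.   ]
```

Tool height rose 1.3 mm. Before going near 0.8 rad I'll push lightly and check that the cap is still seated.

>>> {"method": "drive_tool", "body": {
  "rows": [
    [[30, 0, 0, 1, 0]]
  ]
}}

```text
time_s: 4.55
tool_pos: [0.5489, 0.0362, 0.1132]
orientation: [0.816, -0.577, -0.002, -0.001]
wrist_force: [-1.4, 1.3, 6.8]
grip_width: 0.0389
```

Run:
```python
from h import *
go((.547,.0365),.113)
p,d=manip.camera('scene');cv2.imwrite('pics/s2.png',cv2.resize(p[200:320,220:350,::-1],None,fx=5,fy=5,interpolation=cv2.INTER_CUBIC))
```

```text
t 4.55 pos [0.5489 0.0362 0.1132] tool delta mm [-0.9  1.7  0.2] yaw -70.5 q6 1.137 w 0.03891385654228183 F [-1.4  1.3  6.8] M [ 0.1   0.3  -0.09] tilt z [-0.003  0.003 -1.   ]
```

View pics/s2.png

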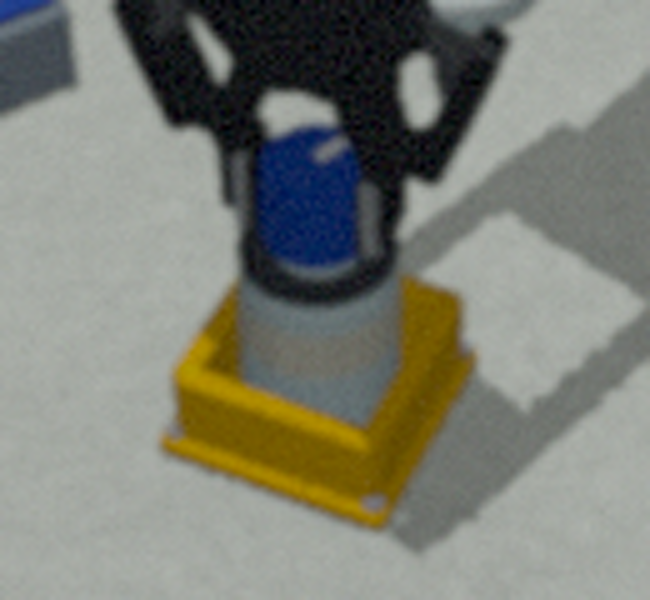

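Seated: 6.8 N comes back at z 0.113, and in the scene view the cap is lower on its neck with its line turned forward, at about (330,150). Turning on to the stop.

>>> {"method": "drive_tool", "body": {
  "rows": [
    [[30, 0, 0, 0, 8], [30, 0, 0, 0, 8], [30, 0, 0, 0, 8], [30, 0, 0, 0, 6]]
  ]
}}

```text
time_s: 5.0
tool_pos: [0.549, 0.0346, 0.1133]
orientation: [-0.637, 0.771, 0.001, -0.001]
wrist_force: [-0.9, -0.8, 1.1]
grip_width: 0.039
```

```bash
python3 -c "
from h import *
go((.547,.0365),.113)"
```

```text
t 5.0 pos [0.549  0.0346 0.1133] tool delta mm [-1.4  2.3  0.4] yaw -100.8 q6 1.665 w 0.039012906937804744 F [-0.9 -0.8  1.1] M [-0.17  0.23  0.06] tilt z [-0.003  0.    -1.   ]
```

>>> {"method": "drive_tool", "body": {
  "rows": [
    [[30, 0, 0, 0, 3], [30, 0, 0, 0, 3]]
  ]
}}

```text
time_s: 5.2
tool_pos: [0.5489, 0.0343, 0.1134]
orientation: [-0.596, 0.803, 0.001, -0.001]
wrist_force: [-1.5, 0.1, 0.3]
grip_width: 0.0391
```

Run:
```python
from h import *
go((.547,.0365),.113)
i=manip.camera_info('wrist');p,d=manip.camera('wrist');cv2.imwrite('pics/w3.png',p[:,:,::-1])
```

```text
t 5.2 pos [0.5489 0.0343 0.1134] tool delta mm [-1.5  2.5  0.4] yaw -106.8 q6 1.769 w 0.039146084854898275 F [-1.5  0.1  0.3] M [-0.04  0.12  0.12] tilt z [-0.003 -0.    -1.   ]
```

View pics/w3.png

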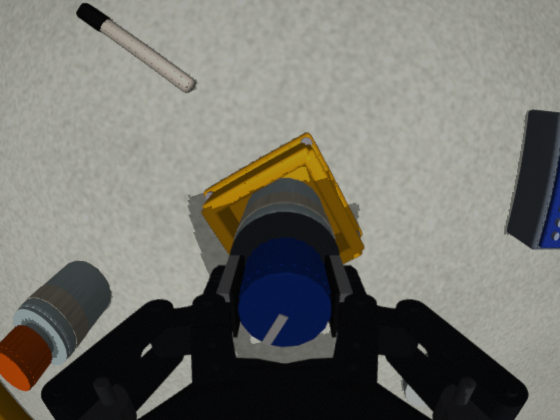

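In the wrist view the line still sits at (285,318)→(263,343), so the cap hasn't slipped in the pads. It has turned 61° forward, and I have yet to feel the stop. I'll try a little more.

>>> {"method": "drive_tool", "body": {
  "rows": [
    [[30, 0, 0, 0, 3], [30, 0, 0, 0, 3]]
  ]
}}

```text
time_s: 5.45
tool_pos: [0.5488, 0.034, 0.1134]
orientation: [-0.556, 0.831, 0.0, -0.002]
wrist_force: [-2.3, -0.2, 1.3]
grip_width: 0.0389
```

```bash
python3 -c "
from h import *
go((.547,.0365),.113)"
```

```text
t 5.45 pos [0.5488 0.034  0.1134] tool delta mm [-1.6  2.6  0.4] yaw -112.5 q6 1.87 w 0.03889431571994519 F [-2.3 -0.2  1.3] M [-0.05  0.34  0.62] tilt z [-0.004 -0.001 -1.   ]
```

The moment jumped to 0.62 N m, ten times the friction, so this is the stop. Release and rise.

>>> {"method": "drive_tool", "body": {
  "rows": [
    [[85, 0, 0, 0, 0], [85, 0, 0, 0, 0], [85, 0, 0, 0, 0], [85, 0, 0, 0, 0], [85, 0, 0, 0, 0]]
  ]
}}

```text
time_s: 5.95
tool_pos: [0.5495, 0.0342, 0.1133]
orientation: [-0.559, 0.829, 0.0, -0.001]
wrist_force: [-0.5, -0.3, 0.3]
grip_width: 0.0847
```

>>> {"method": "drive_tool", "body": {
  "rows": [
    [[85, 0, 0, -20, 0], [85, 0, 0, -30, 0], [85, 0, 0, -35, 0], [85, 0, 0, -35, 0], [85, 0, 0, -10, 0]]
  ]
}}

```text
time_s: 6.45
tool_pos: [0.5474, 0.0344, 0.2438]
orientation: [-0.56, 0.829, 0.003, -0.004]
wrist_force: [0.6, 0.2, 0.1]
grip_width: 0.0846
```

Run:
```python
from h import *
go((.547,.0365),.113)
i=manip.camera_info('wrist');p,d=manip.camera('wrist');cv2.imwrite('pics/w4.png',p[:,:,::-1])
p,d=manip.camera('scene');cv2.imwrite('pics/s4.png',cv2.resize(p[190:350,220:420,::-1],None,fx=3.7,fy=3.7,interpolation=cv2.INTER_CUBIC))
```

```text
t 6.45 pos [0.5474 0.0344 0.2438] tool delta mm [ -2.3  -0.2 130.8] yaw -111.9 q6 1.859 w 0.08456750736100918 F [0.6 0.2 0.1] M [ 0.04 -0.05 -0.02] tilt z [-0.011  0.001 -1.   ]
```

View pics/w4.png

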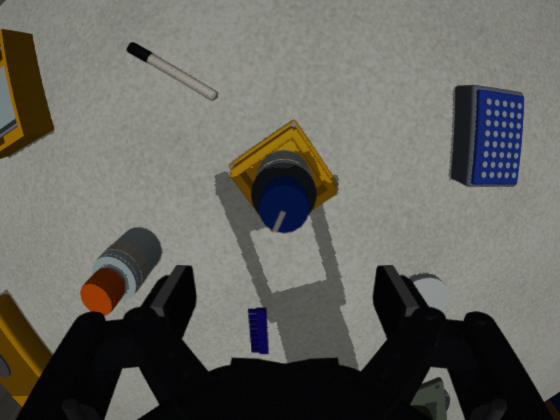

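View pics/s4.png

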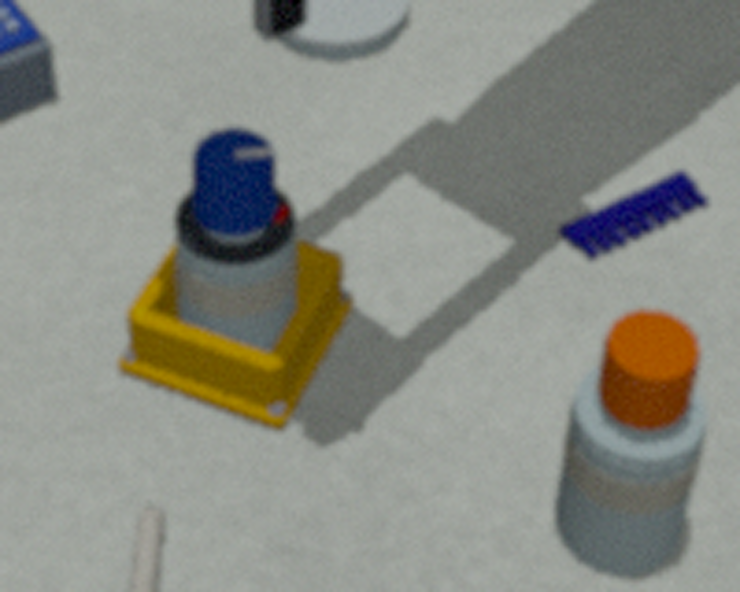

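Run:
```python
from h import *
i=manip.camera_info('wrist')
a=ray('wrist',284.5,212,.134,i);b=ray('wrist',276,230,.134,i);print(a,b,np.degrees(np.arctan2(*(b-a)[[1,0]])))
# scene: cap top centre pixel & line
f=lambda x,y:(220+x/3.7,190+y/3.7)
for z in(.134,.14):
  a=ray('scene',*f(236,155),z);b=ray('scene',*f(270,152),z);r=ray('scene',*f(283,213),.09);c=np.array([.547,.0365,.09])
  print(z,np.degrees(np.arctan2(*(b-a)[[1,0]])),'red',np.degrees(np.arctan2(*(r-c)[[1,0]])))
# height: top back edge & bottom front in scene; predicted px of cap top rim far-edge
C=np.array([.547,.0365]);th=np.linspace(0,6.28,90)
for top in(.134,.14):
  P=[[C[0]+.02*np.cos(t),C[1]+.02*np.sin(t),top] for t in th];q=px('scene',P);Pb=[[x,y,top-.036] for x,y,_ in P];qb=px('scene',Pb)
  print('top',top,'rows min',q[:,1].min(),'bottom max',qb[:,1].max())
def rows(img):
  s=manip and cv2.cvtColor(img,cv2.COLOR_BGR2HSV);m=cv2.inRange(s,(105,110,30),(130,255,255));m[:, :268]=0;m[:,300:]=0;m[:215]=0;m[262:]=0
  ys=np.where(m.sum(1)>3*255)[0];print(ys.min(),ys.max())
rows(cv2.imread('pics/scene0.png'))
p,d=manip.camera('scene');rows(p[:,:,::-1].copy())
o=lambda h:(lambda c:cv2.boundingRect(c))(blob(cv2.inRange(cv2.cvtColor(h,cv2.COLOR_BGR2HSV),(5,180,90),(15,255,255)))[0])
print(o(cv2.imread('pics/scene0.png')),o(p[:,:,::-1].copy()))
```

```text
[0.54382979 0.03527714 0.134     ] [0.53240857 0.04710865 0.134     ] 133.98914175197223
0.134 134.3846886308947 red 140.80585177409972
0.14 134.38468863089446 red 140.80585177409972
top 0.134 rows min 224.69679622005117 bottom max 254.97535280338982
top 0.14 rows min 222.24033679537618 bottom max 252.64159692580685
223 250
226 252
(383, 275, 25, 30) (383, 275, 25, 30)
```

Line at 134° (the red mark, turn ≈ 1.0), the cap about 2.5 px (6 mm) lower than at the start, and the orange cap's bounding box unchanged. Handing in.

```bash
python3 -c "
from bench import manip
print(manip.finish_job())"
```

```text
the job is handed in; nothing more can be done
None
```

The blue cap is down in its thread and closed against its stop. I let go, raised the gripper clear, and handed the job in at about 6.5 s of robot time. The hand-in gives no verdict.

- **Turning back and dropping:** I turned the cap back about 29°, to the white mark, and pushed it down. The tool went down 6.5 mm. The push peaked at about 19 N as it bottomed, more than the "few N" asked for but well under the limits.
- **Turning forward:** I eased off, then turned it forward. Partway, at about 0.43 rad, the tool read 1.3 mm higher, so I stopped and pushed lightly. It bottomed at the same height with 6.8 N, which showed the cap was still seated. I then turned on until the moment rose to 0.62 N m, which I took as the stop.
- **Last checks:** The white line is at 134° in both the wrist and scene views, against about 134° for the red mark in the first top view. The cap sits 2–3 pixels lower than at the start, which matches about 6 mm. The orange cap's outline is unchanged and the wrist force is near zero.
- **One reading disagreed:** A rough reading of the red mark from the final scene view gave 141°. That is within the pixel error at that zoom and inside the 0.2 rad tolerance.

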